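# Sound the glaze bin with the gauge rod

### The arm

A 6-joint arm with a two-finger parallel gripper is mounted at the origin on the work surface. World frame = base frame: x ahead of the robot, y to its left, z up, the work surface at z = 0. Lengths are in m, angles in rad, forces in N, time in s.
With the tool pointing down it reaches from about 0.275 to 0.725 m from the base axis. Payload 15.9 kg.
Tool frame: the origin (TCP) lies at the very end of the fingers, on their centre line; the grasp point (between the pads) lies 19 mm behind it; z points along the fingers, y is the line along which they close (so a half turn about z gives the same grasp; the last joint's range is limited). The gripper opens to 85 mm and grips with 20 to 120 N. Pads are 22 mm wide; open, the fingers measure 114 mm over their backs; the gripper's body (76 mm by 85 mm) begins 54 mm behind the grasp point. The pads swing forward as they close: fully open they stand 13 mm farther back than shut.
Start: joints at [1.316, 0.213, -0.034, 1.323, 0, 1.571], TCP at [0.126, 0.484, 0.231] pointing down, gripper open.
Joint ranges: [-2.98, 2.98], [-0.74, 1.72], [-1.14, 1.35], [-2.1, 2.04], [-1.57, 1.44], [-3.14, 3.14]. Speed limits (rad/s): [1.89, 1.89, 2.39, 2.57, 3.14, 3.14].

### API

Orientations are given as a unit quaternion [x, y, z, w].
In Python, from cell import bot gives the robot as it stands.
- The arm moves only by the tool carry_out, never from a script. Its argument "deltas" is a list of rows, each an object with "rotation": the turn, a rotation vector about the world's x, y, z in degrees, a list of three; "travel": the shift along the world's x, y, z in m, a list of three; "jaw": the gripper command: -1 is shut, 1 is fully open, values between are in proportion. A call has 1 to 20 rows; each row shifts and turns the commanded pose from where the row before left it; what a row does not reach is not made up. A row lasts 1/8 s, in which the tool goes at most 62.5 mm and 10.7 degrees, less where a joint would pass 70% of its speed; a pose out of reach is approached as far as the arm can. A call is refused whole if a number of a shift passes 0.0625 or a number of a turn 10.7, either way. A call with a gripper value outside its range is refused whole. The fingers move at their own pace and stop on an object; the grip force is fixed at half the most. Time passes only in rows, so rows that do not move let the fingers close. It gives the time, the measured TCP pose, the force, the opening and the grip force at its end, in the units of the state.
- bot.observe(): the state, without advancing time (a new reading comes with each control period).
- bot.get_image(name): name is "scene" or "top" or "wrist"; returns a dict with "pixels" (480x640x3 uint8, blue, green, red), "vertical_fov" (degrees; the focal length in pixels is half the picture's height over the tangent of half this angle, whatever the lens; pixels are square), "cx", "cy" (the principal point, pixels), "distortion" ([k1, k2, p1, p2, k3] as OpenCV has them; the pictures are not rectified), "extrinsics" (4x4, takes a point from camera to world coordinates); the wrist camera has in their place "tool_from_camera" (4x4, takes a point from camera to tool coordinates, whose origin is the TCP and whose axes are the flange's). Camera axes: x right, y up, looking along -z (the intrinsics and any distortion apply to the point x, -y, -z); pixel columns grow to the right and rows downward; lengths in m; the calibration is good to about 2 mm. A picture is of the moment at which its call begins: read the wrist's pose just before it. There is no depth.
- bot.sign_off(): hands the job in; it is judged then, once.
Trained networks look in a picture, given as the dict that the camera call returned (one of the last four; its "shot" number tells which), for a name from the list of things; names that differ only in an ending like _2 or _b are one class to them, and where a whole thing is asked for, a point or a joint stands for the part that bears it (a point fixed in the world has none). Each returns a list of dicts, best first, with "p" (0 to 1); they miss things now and then, are a little off and sometimes report something else, mostly with a low value. They report only what shows in the picture. A call takes as long as a camera call. They do not tell look-alikes from the thing itself.
- bot.look_for(picture, name): "bbox" ([left, top, right, bottom] in pixels, round what is visible of it).
- bot.cut_out(picture, name): "region" (480x640 bool, what is visible of it) and "bbox" ([left, top, right, bottom] in pixels, round what is visible of it).
- bot.pinpoint(picture, name): "location" ([column, row] in pixels: a listed point, or the origin of a listed thing).
The state is a dict: "clock": time; "joint_pos": joint angles; "joint_vel": joint speeds; "joint_efforts": joint torques, N m; "tcp_pos": TCP position; "eef_rot": TCP orientation; "force": force on the tool from outside, world axes, zero at the start; "torque": the same for the moment, N m; "grip_width": opening from 0.0 (shut) to 1.0 (fully open); "finger_force": force on a finger pad.
Only numpy, scipy, OpenCV 4.12 (cv2) and the standard library are available. Lean on these libraries where they do the work, as an engineer would, in place of code of your own. Each camera call takes 0.05 s, during which the arm holds its last target. There are 200 camera calls.

### The job

Check how full the glaze bin is: slide the shutter on its lid fully open to its end stop and leave it open, then take the gauge rod (the one with the flat square paddle) out of the stand and lower it into the guide tube until its collar rests on the mouth. Draw it right out again and present it for reading: held level in the gripper, with its tip about a hand's breadth above the middle of the white drip tray, touching nothing else; the program finishes while still holding it there, still. Leave the stirring rod in its stand and do not knock the pots and tools on the bench about.

Things in the scene. Friction and masses are not known exactly. Their poses are not given: they have to be found in the camera images.
- bin: Glaze bin: closed grey plastic tub, fixed, 170 (x) by 210 (y) by 104 mm high, with a steel bed 56 (x) by 160 (y) mm on its lid whose top is 110 mm above the bench. Origin: centre of its underside on the bench. Two rails run along y on the bed at x = -24.5 and +24.5 mm, 5 mm wide, tops 118 mm above the bench.
- mouth (a point): Centre of the guide tube's mouth, in the top face of the steel bed (110 mm above the bench), at x = 0, y = -30 mm in the bin's frame; same axes as the bin. Vertical hole of 14 mm diameter with a small chamfer (1.5 mm), about 100 mm deep. Hidden under the shutter plate until that is slid open.
- shutter (a joint): Travel of the shutter on the bin's lid, m: starts at 0 to 0.012 (mouth covered), 0.055 at the end stop (fully open). It slides towards the bin's +y, with about 3 N of friction, and stays where it is left.
- shutter_grip (a point): Centre of the top face of the shutter's black upright grip, 154.5 mm above the bench; moves with the shutter; same axes as the bin. The grip is 24 mm (x) by 16 mm (y) and 40 mm tall, standing on a 4 mm aluminium plate 40 mm wide from 55 mm on the -y side to 10 mm on the +y side of the grip (plate top 114.5 mm above the bench).
- gauge: Gauge rod, loose, about 90 g, upright in a socket of the stand, its collar resting on the stand's top. Origin: on the axis in the collar's underside; +z towards the paddle. Below: steel rod, 10 mm diameter, 90 mm long, rounded tip. Brass collar 28 mm diameter, 8 mm thick; 10 mm stem; then a black square paddle 36 (x) by 12 (y) by 36 mm tall, from 32 to 68 mm above the origin, which holds most of the weight.
- gauge_tip (a point): Lower tip of the gauge rod, on its axis 90 mm below the collar's underside; axes as the gauge rod.
- gauge_paddle (a point): Centre of the gauge rod's paddle, 50 mm above the collar's underside; axes as the gauge rod: pinch it across y (12 mm). Its y axis starts within about 0.3 rad of the stand's y axis. The paddle may be pinched with the gripper leaning in the paddle's plane.
- stand: Fixed plywood stand, 80 (x) by 190 (y) by 100 mm high, origin at the centre of its underside. Two vertical sockets of 14 mm diameter, 96 mm deep, at y = -60 and +60 mm hold the gauge rod and the stirring rod, either way round. It stands to the left or the right of the bin, the tray on the other side.
- stirrer: Wooden stirring rod with a ball of 26 mm diameter (top 43 mm above the stand) and a flange of 22 mm diameter that rests on the stand's top, in the other socket. Origin: underside of the flange. To be left there.
- tray: White ceramic drip tray, fixed, 150 (x) by 180 (y) mm, rim 22 mm high, floor 5 mm thick; origin at the centre of its underside.
- mug: Blue mug, 72 mm wide, 85 mm tall, loose bystander; origin at the centre of its underside.
- jar: Lidded glass jar, 60 mm wide, 85 mm tall, loose bystander; origin at the centre of its underside.
- bowl_a: Green bowl, 124 mm wide, 55 mm tall, loose bystander; origin at the centre of its underside.
- bowl_b: Green bowl like the other, on the other side; loose bystander; origin at the centre of its underside.
- pot: Terracotta cup, 70 mm wide, 60 mm tall, loose bystander; origin at the centre of its underside.
- spatula: Spatula lying on the bench to the right, loose bystander; origin near its middle, on the bench.
- glaze_bottle: White plastic bottle, 64 mm wide, 140 mm tall, on the left, loose bystander; origin at the centre of its underside.
Things that resemble listed ones, but are neither listed nor needed, are in the scene too. Leave any orange or red look-alike of the gauge alone.

How it is judged:
By the outcome, as a careful person would: the job done as asked, in the order asked, and still so for the second after the job is handed in, while the arm keeps its last pose, push and grip.
It also fails if it takes over 72 s, if anything falls off the work surface, if the arm or the gripper's body presses on something with over 40 N, if the wrist force passes 120 N, or if a joint passes its speed limit or range.

## Working session

There is one attempt and no reset: what is moved stays moved. The work goes in short steps, Python scripts to look and compute and a tool call to move; the robot and the scene stay as the last step left them, time stands still between calls to the robot, and variables do not carry over. Pictures are saved under pics/ and viewed, at most 10 in all, crops included, and the job is handed in when it is done.

Besides the shell and the picture viewer there is one more tool, called after "Call:" as name([rows], argument=value, ...), one row to a line, values as JSON. carry_out: Moves the arm, as the interface text tells. Its arguments: {"type":"object","properties":{"deltas":{"type":"array","items":{"type":"object","properties":{"rotation":{"type":"array","items":{"type":"number"}},"travel":{"type":"array","items":{"type":"number"}},"jaw":{"type":"number"}}}}},"required":["deltas"]}

```bash
mkdir -p pics; ls
cat > h.py <<'E'
import numpy as np, cv2
from scipy.spatial.transform import Rotation as R
from cell import bot
def cam(name):
    s=bot.observe(); p=bot.get_image(name)
    if name=="wrist":
        T=np.eye(4);T[:3,:3]=R.from_quat(s["eef_rot"]).as_matrix();T[:3,3]=s["tcp_pos"]
        p["E"]=T@np.array(p["tool_from_camera"])
    else: p["E"]=np.array(p["extrinsics"])
    f=240/np.tan(np.radians(p["vertical_fov"])/2)
    p["K"]=np.array([[f,0,p["cx"]],[0,f,p["cy"]],[0,0,1.]]); p["D"]=np.array(p["distortion"],float)
    return p
def ray(p,px):
    u=cv2.undistortPoints(np.array(px,float).reshape(-1,1,2),p["K"],p["D"]).reshape(-1,2)
    d=np.c_[u[:,0],-u[:,1],-np.ones(len(u))]@p["E"][:3,:3].T
    return p["E"][:3,3],d
def onz(p,px,z):
    o,d=ray(p,px); return o+d*((z-o[2])/d[:,2])[:,None]
def proj(p,X):
    X=(np.array(X,float).reshape(-1,3)-p["E"][:3,3])@p["E"][:3,:3]
    X=X*[1,-1,-1]
    return cv2.projectPoints(X,np.zeros(3),np.zeros(3),p["K"],p["D"])[0].reshape(-1,2)
def pin(p,name,z,n=2):
    for r in bot.pinpoint(p,name)[:n]:
        print(name,round(r["p"],2),np.round(r["location"],0),np.round(onz(p,[r["location"]],z)[0],4))
E
python3 - <<'E'
from h import *
for n in("top","scene"):
    p=cam(n); cv2.imwrite(f"pics/{n}1.png",p["pixels"]); print(n,p["E"][:3,3])
    for k,z in dict(bin=0,mouth=.11,shutter_grip=.1545,gauge=.1,gauge_paddle=.15,stand=0,stirrer=.1,tray=0,mug=0,jar=0,bowl_a=0,pot=0,spatula=0,glaze_bottle=0).items(): pin(p,k,z)
print(bot.observe())
E
```

```text
pics
top [0.38941731 0.01164295 1.51252788]
bin 0.88 [323. 245.] [ 0.5606 -0.0121  0.    ]
mouth 0.89 [341. 242.] [ 0.5575 -0.0544  0.11  ]
shutter_grip 0.73 [323. 242.] [ 0.5522 -0.0112  0.1545]
gauge 0.68 [466. 219.] [ 0.621  -0.3661  0.1   ]
gauge 0.57 [483. 323.] [ 0.3652 -0.4048  0.1   ]
gauge_paddle 0.75 [467. 216.] [ 0.6211 -0.3543  0.15  ]
gauge_paddle 0.68 [491. 320.] [ 0.3723 -0.4098  0.15  ]
stand 0.77 [447. 270.] [ 0.5009 -0.3388  0.    ]
stand 0.36 [226. 165.] [0.7718 0.2486 0.    ]
stirrer 0.66 [429. 279.] [ 0.4711 -0.2721  0.1   ]
tray 0.87 [208. 247.] [0.5507 0.2891 0.    ]
mug 0.6 [313. 163.] [0.7821 0.0164 0.    ]
jar 0.92 [370. 319.] [ 0.3708 -0.138   0.    ]
bowl_a 0.69 [401. 167.] [ 0.7747 -0.2185  0.    ]
bowl_a 0.61 [225. 167.] [0.7654 0.2516 0.    ]
pot 0.77 [316. 161.] [0.7869 0.0077 0.    ]
pot 0.43 [478. 266.] [ 0.5137 -0.4216  0.    ]
spatula 0.67 [223. 167.] [0.7656 0.2584 0.    ]
spatula 0.26 [257. 318.] [0.3674 0.1549 0.    ]
glaze_bottle 0.73 [137. 221.] [0.616  0.4834 0.    ]
scene [ 1.11123898 -0.9064783   1.34973462]
bin 0.98 [322. 261.] [ 0.5606 -0
[... 834 characters left out ...]
': array([ 1.31604017e+00,  2.12925343e-01, -3.43867007e-02,  1.32351900e+00,
        1.73064823e-07,  1.57082669e+00]), 'joint_vel': array([-1.55827985e-03,  8.30434031e-04, -4.27771784e-05, -4.21492758e-04,
        1.05691260e-05, -1.55844620e-03]), 'joint_efforts': array([-3.42353858e-03, -6.85950851e+01,  4.87328303e+01,  1.27520932e-03,
       -1.92399957e-04, -1.13742044e-05]), 'tcp_pos': array([0.12600037, 0.48384589, 0.23129845]), 'eef_rot': array([ 1.27048960e-01,  9.91896447e-01, -1.72067320e-05, -2.29066526e-06]), 'force': array([-0.56684357,  0.29472947,  0.06791092]), 'torque': array([-0.01896696,  0.00116659, -0.00182209]), 'finger_force': 0.0, 'grip_width': 1.0009017187212288}
```

```bash
python3 -c "
import cv2
a=cv2.imread('pics/top1.png')[120:370,110:540];b=cv2.imread('pics/scene1.png')[140:420,130:480]
cv2.imwrite('pics/a.png',cv2.resize(a,None,fx=1.85,fy=1.85,interpolation=2));cv2.imwrite('pics/b.png',cv2.resize(b,None,fx=2.1,fy=2.1,interpolation=2))"
```

```text
(no output)
```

View pics/a.png

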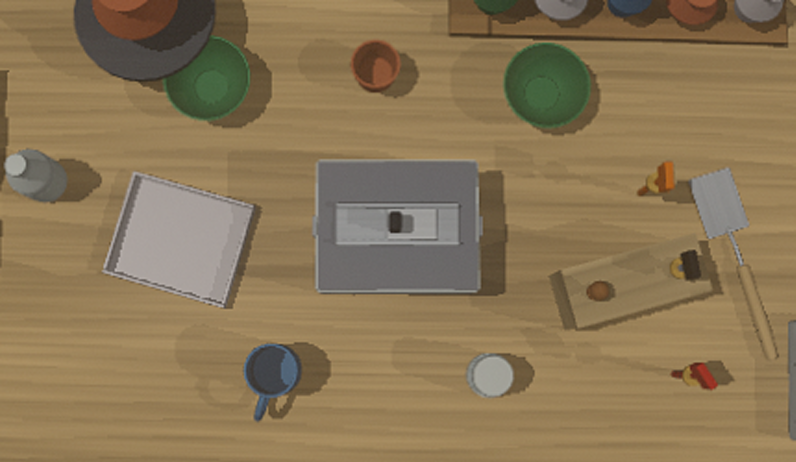

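View pics/b.png

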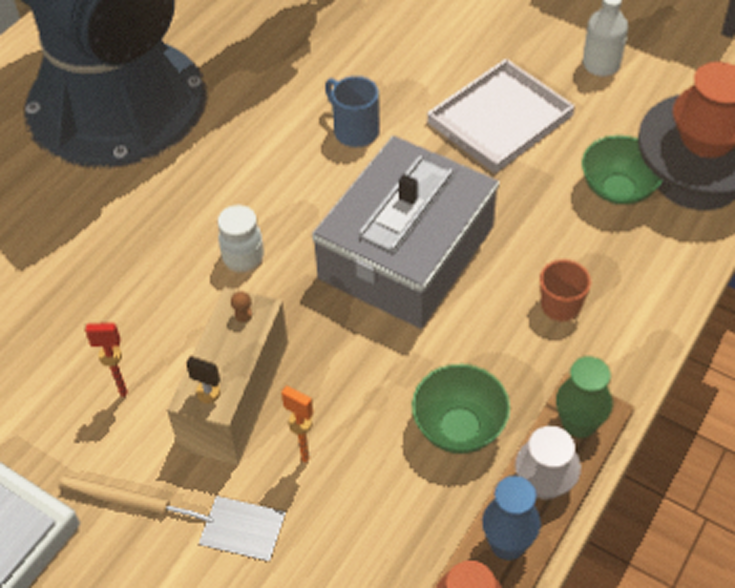

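Scene: the bin is square to the world, with the plate extending to -y of the grip at top px (325,240). The black paddle is in the stand's outer (-y) socket at about (480,263), and the stirrer is in the inner one. The tray is on the left, and the orange and red decoys stand loose on either side of the stand.

Run:
```python
from h import *
p=cam("top"); q=cam("scene")
def rect(p,name,z,near):
    rs=bot.cut_out(p,name)
    for r in rs[:3]:
        m=r["region"].astype(np.uint8); c=max(cv2.findContours(m,0,1)[0],key=len).reshape(-1,2)
        w=onz(p,c,z)[:,:2].astype(np.float32); (cx,cy),s,a=cv2.minAreaRect(w); print(name,round(r["p"],2),r["bbox"],"c",round(cx,4),round(cy,4),"size",np.round(s,3),"ang",round(a,1))
rect(p,"bin",.104,0);rect(p,"tray",.022,0);rect(p,"stand",.1,0);rect(p,"gauge",.16,0);rect(p,"stirrer",.14,0);rect(p,"shutter",.1145,0)
# crop
im=cv2.resize(p["pixels"][225:300,400:510],None,fx=7,fy=7,interpolation=2); cv2.imwrite("pics/c.png",im)
print(proj(p,[[.56,-.012,.11],[.52,-.39,.16]]))
```

```text
bin 0.56 [277.7, 206.6, 371.5, 281.4] c 0.5577 -0.0139 size [0.182 0.225] ang 1.1
tray 0.92 [166.6, 212.3, 249.0, 285.8] c 0.5428 0.2899 size [0.183 0.152] ang 74.9
gauge 0.72 [472.0, 318.4, 497.8, 332.9] c 0.3678 -0.3938 size [0.059 0.029] ang 74.7
gauge 0.63 [471.1, 254.1, 487.2, 267.8] c 0.5045 -0.3804 size [0.038 0.038] ang 13.6
gauge 0.63 [455.2, 212.1, 474.0, 223.8] c 0.6112 -0.3484 size [0.028 0.053] ang 35.8
stirrer 0.41 [423.4, 270.0, 440.3, 282.6] c 0.4737 -0.2732 size [0.024 0.029] ang 0.8
shutter 0.69 [114.9, 202.9, 146.1, 230.3] c 0.6157 0.469 size [0.089 0.058] ang 61.2
shutter 0.64 [316.4, 233.0, 349.1, 253.3] c 0.5599 -0.0353 size [0.041 0.063] ang 0.9
[[323.35095156 240.47644929]
 [483.2713528  257.5670689 ]]
```

Call:
carry_out([
  {"travel":[0.04,-0.05,0.01],"rotation":[0,0,1.5],"jaw":-1},
  {"travel":[0.04,-0.05,0.01],"rotation":[0,0,1.5],"jaw":-1},
  {"travel":[0.04,-0.05,0.01],"rotation":[0,0,1.5],"jaw":-1},
  {"travel":[0.04,-0.05,0.01],"rotation":[0,0,1.5],"jaw":-1},
  {"travel":[0.04,-0.05,0.01],"rotation":[0,0,1.5],"jaw":-1},
  {"travel":[0.04,-0.05,0],"rotation":[0,0,1.5],"jaw":-1},
  {"travel":[0.04,-0.05,0],"rotation":[0,0,1.5],"jaw":-1},
  {"travel":[0.04,-0.05,0],"rotation":[0,0,1.5],"jaw":-1},
  {"travel":[0.04,-0.05,0],"rotation":[0,0,1.5],"jaw":-1},
  {"travel":[0.04,-0.05,0],"rotation":[0,0,1.1],"jaw":-1},
])

```text
clock: 3.15
tcp_pos: [0.5152, -0.0033, 0.2797]
eef_rot: [-0.0, 1.0, 0.0, 0.0]
force: [0.1, 1.5, 0.1]
grip_width: 0.001
finger_force: 0.0
```

Run:
```python
from h import *
p=cam("wrist"); cv2.imwrite("pics/w1.png",p["pixels"])
s=bot.observe();print(s["joint_pos"],s["tcp_pos"],p["E"][:3,3],p["E"][:3,2])
for k,z in dict(bin=0,mouth=.11,shutter_grip=.1545).items(): pin(p,k,z)
print(proj(p,[[.56,-.012,.1545],[.56,-.042,.11]]))
```

```text
[-0.01458978  0.24970781  0.13091847  1.45185726 -0.0020484  -0.01310072] [ 0.51820387 -0.00820756  0.27838479] [ 0.44540567 -0.00310425  0.42239872] [-2.74803761e-01  7.73231806e-04  9.61500024e-01]
bin 0.95 [312. 230.] [ 0.559  -0.0159  0.    ]
bin 0.25 [ 30. 169.] [ 0.4816 -0.364   0.    ]
mouth 0.9 [278. 265.] [ 0.5659 -0.0462  0.11  ]
shutter_grip 0.78 [309. 282.] [ 0.5645 -0.0144  0.1545]
[[311.37949818 277.25139639]
 [282.40642617 259.41084895]]
```

View pics/w1.png

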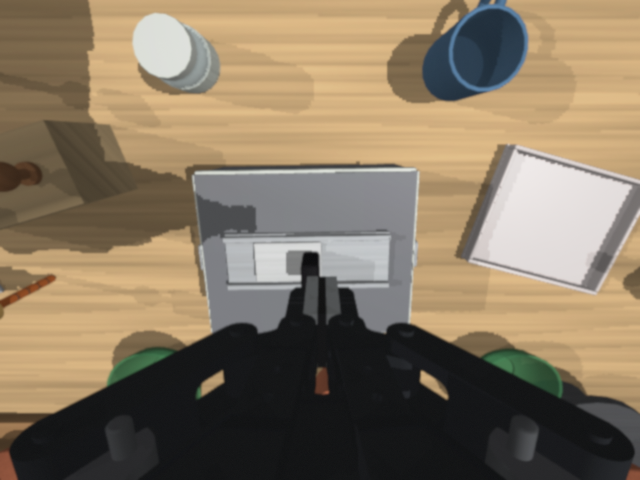

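View pics/c.png

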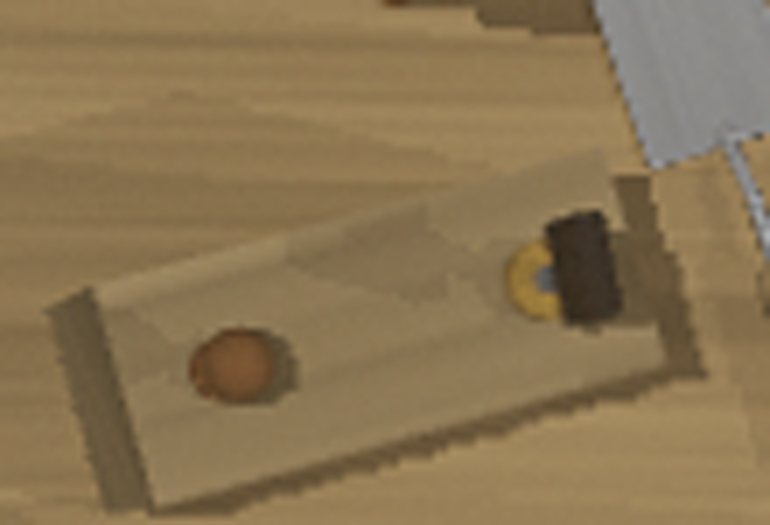

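The wrist view shows the lid corners at about (193,171) and (417,170), the rails from (225,233) to (390,285), and the grip at (308,262) above the closed fingers.

Run:
```python
from h import *
p=cam("wrist")
print(onz(p,[[193,171],[417,170]],.104).round(4))
print(onz(p,[[225,233],[390,231],[229,287],[391,288]],.118).round(4))
t=cam("top")
rs=bot.cut_out(p,"bin")[0];m=rs["region"].astype(np.uint8)
print(onz(t,[[484,262.4]],.168).round(4), onz(t,[[484.0-2.5,262.8]],.168))
for nm in("shutter_grip",):
    for r in bot.cut_out(p,nm)[:2]: print(r["p"],r["bbox"])
im=p["pixels"].copy();crop=im[215:300,215:400];cv2.imwrite("pics/d.png",cv2.resize(crop,None,fx=4,fy=4,interpolation=2))
```

```text
[[ 0.4728 -0.1221  0.104 ]
 [ 0.4723  0.0871  0.104 ]]
[[ 0.5291 -0.0929  0.118 ]
 [ 0.5275  0.0622  0.118 ]
 [ 0.5844 -0.0934  0.118 ]
 [ 0.5857  0.0663  0.118 ]]
[[ 0.5079 -0.3892  0.168 ]] [[ 0.50683081 -0.38317316  0.168     ]]
0.77 [253.6, 247.4, 318.0, 284.1]
0.17 [129.2, 13.5, 217.2, 95.8]
```

View pics/d.png

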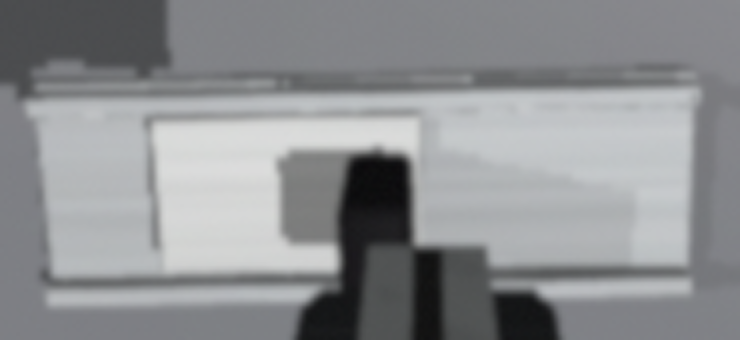

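Call:
carry_out([
  {"travel":[0.02,-0.022,-0.03],"rotation":[0,0,0],"jaw":-1},
  {"travel":[0.022,-0.02,-0.04],"rotation":[0,0,0],"jaw":-1},
  {"travel":[0,0,0],"rotation":[0,0,0],"jaw":-1},
])

```text
clock: 3.92
tcp_pos: [0.5551, -0.0432, 0.2068]
eef_rot: [-0.0, 1.0, 0.0, -0.002]
force: [-0.0, 0.0, -0.1]
grip_width: -0.002
finger_force: 0.0
```

Call:
carry_out([
  {"travel":[0.003,-0.012,-0.02],"rotation":[0,0,0],"jaw":-1},
  {"travel":[0,0,-0.03],"rotation":[0,0,0],"jaw":-1},
  {"travel":[0,0,-0.025],"rotation":[0,0,0],"jaw":-1},
  {"travel":[0,0,0],"rotation":[0,0,0],"jaw":-1},
  {"travel":[0,0,0],"rotation":[0,0,0],"jaw":-1},
])

```text
clock: 4.55
tcp_pos: [0.5597, -0.0547, 0.1364]
eef_rot: [-0.0, 1.0, -0.0, 0.001]
force: [0.7, 0.3, 1.1]
grip_width: -0.001
finger_force: 0.0
```

Call:
carry_out([
  {"travel":[0,0,-0.008],"jaw":-1,"rotation":[0,0,0]},
  {"travel":[0,0.008,0],"jaw":-1,"rotation":[0,0,0]},
  {"travel":[0,0.008,0],"jaw":-1,"rotation":[0,0,0]},
  {"travel":[0,0.008,0],"jaw":-1,"rotation":[0,0,0]},
  {"travel":[0,0.008,0],"jaw":-1,"rotation":[0,0,0]},
  {"travel":[0,0.008,0],"jaw":-1,"rotation":[0,0,0]},
  {"travel":[0,0.008,0],"jaw":-1,"rotation":[0,0,0]},
  {"travel":[0,0,0],"jaw":-1,"rotation":[0,0,0]},
])

```text
clock: 5.55
tcp_pos: [0.5592, -0.0065, 0.1265]
eef_rot: [-0.0, 1.0, 0.0, 0.0]
force: [0.3, -0.4, 1.3]
grip_width: 0.003
finger_force: 0.0
```

Call:
carry_out([
  {"travel":[0,0.005,0],"jaw":-1,"rotation":[0,0,0]},
  {"travel":[0,0.005,0],"jaw":-1,"rotation":[0,0,0]},
  {"travel":[0,0,0],"jaw":-1,"rotation":[0,0,0]},
])

```text
clock: 5.92
tcp_pos: [0.5592, 0.0031, 0.1265]
eef_rot: [-0.0, 1.0, 0.0, 0.0]
force: [-0.3, 0.1, -0.7]
grip_width: -0.002
finger_force: 0.0
```

Run:
```python
from h import *
q=cam("scene")
im=q["pixels"][200:290,270:380];cv2.imwrite("pics/e.png",cv2.resize(im,None,fx=6,fy=6,interpolation=2))
pin(q,"shutter_grip",.1545);pin(cam("top"),"shutter_grip",.1545)
```

```text
shutter_grip 0.79 [330. 217.] [0.5595 0.0212 0.1545]
shutter_grip 0.65 [224. 166.] [0.7292 0.2294 0.1545]
```

View pics/e.png

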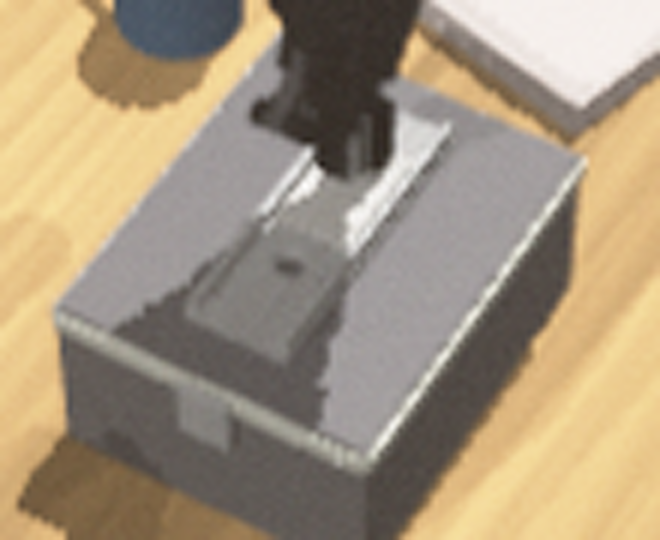

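The mouth is uncovered at scene px (318,244) and the finger is behind the grip. I'll keep pushing to the stop.

Call:
carry_out([
  {"travel":[0,0.003,0],"jaw":-1,"rotation":[0,0,0]},
  {"travel":[0,0.003,0],"jaw":-1,"rotation":[0,0,0]},
  {"travel":[0,0.002,0],"jaw":-1,"rotation":[0,0,0]},
])

```text
clock: 6.5
tcp_pos: [0.5591, 0.0108, 0.1266]
eef_rot: [-0.0, 1.0, -0.0, 0.0]
force: [0.6, -3.7, 1.1]
grip_width: 0.001
finger_force: 1.5
```

Call:
carry_out([
  {"travel":[0,0.002,0],"jaw":-1,"rotation":[0,0,0]},
  {"travel":[0,0.002,0],"jaw":-1,"rotation":[0,0,0]},
])

```text
clock: 6.75
tcp_pos: [0.559, 0.0148, 0.1265]
eef_rot: [-0.0, 1.0, -0.0, -0.0]
force: [-1.2, -3.0, 0.7]
grip_width: 0.0
finger_force: 1.5
```

Call:
carry_out([
  {"travel":[0,0.002,0],"jaw":-1,"rotation":[0,0,0]},
  {"travel":[0,0.001,0],"jaw":-1,"rotation":[0,0,0]},
])

```text
clock: 7.0
tcp_pos: [0.559, 0.0164, 0.1266]
eef_rot: [0.0, 1.0, -0.002, -0.0]
force: [-1.7, -19.4, 3.1]
grip_width: 0.003
finger_force: 9.6
```

The force rose to 19 N at y=0.0164, so the shutter is at its end stop. Next I back off, rise and look at the mouth.

Call:
carry_out([
  {"travel":[0,-0.006,0],"jaw":-1,"rotation":[0,0,0]},
  {"travel":[0,-0.004,0.04],"jaw":-1,"rotation":[0,0,0]},
  {"travel":[-0.02,-0.02,0.06],"jaw":-1,"rotation":[0,0,0]},
  {"travel":[-0.04,-0.03,0.05],"jaw":-1,"rotation":[0,0,0]},
  {"travel":[0,0,0],"jaw":-1,"rotation":[0,0,0]},
  {"travel":[0,0,0],"jaw":-1,"rotation":[0,0,0]},
])

```text
clock: 7.75
tcp_pos: [0.5051, -0.0374, 0.2669]
eef_rot: [0.0, 1.0, 0.0, 0.0]
force: [0.9, 1.0, -1.1]
grip_width: 0.001
finger_force: 0.0
```

Run:
```python
from h import *
p=cam("wrist"); s=bot.observe(); print(list(s["joint_pos"]),list(s["tcp_pos"]))
pin(p,"mouth",.11);pin(p,"shutter_grip",.1545)
a,b=proj(p,[[.558,-.046,.11],[.558,.04,.1545]]);print(a,b)
x,y=a.astype(int);x0,y0=x-55,y-40
im=p["pixels"][y0:y0+90,x0:x0+170];cv2.imwrite("pics/f.png",cv2.resize(im,None,fx=4.5,fy=4.5,interpolation=2));print(x0,y0)
# dark-blob centre of mouth hole
g=cv2.cvtColor(p["pixels"],cv2.COLOR_BGR2GRAY)[y-14:y+15,x-16:x+17]
yy,xx=np.where(g<g.min()+25);print("hole",xx.mean()+x-16,yy.mean()+y-14,len(xx),g.min(),onz(p,[[xx.mean()+x-16,yy.mean()+y-14]],.11))
q=cam("scene");print(onz(q,[[318.3,244.3]],.11))
t=cam("top");print(proj(t,[[.558,-.046,.11]]));pin(t,"mouth",.11);pin(q,"mouth",.11)
```

```text
[np.float64(-0.07390742608609084), np.float64(0.22469001260870058), np.float64(0.06849379103785573), np.float64(1.4156333510645096), np.float64(0.00047603176534905396), np.float64(-0.07416707946476656)] [np.float64(0.5049860589605452), np.float64(-0.03723967690962356), np.float64(0.2663396457758573)]
mouth 0.92 [310. 275.] [ 0.5611 -0.0486  0.11  ]
mouth 0.69 [196. 379.] [ 0.6796 -0.1708  0.11  ]
shutter_grip 0.56 [409. 299.] [0.564  0.036  0.1545]
[312.55318648 271.99648843] [414.54637094 292.36728464]
257 231
hole 321.5 281.5 48 18 [[ 0.56787888 -0.03741659  0.11      ]]
[[ 0.56549594 -0.05108612  0.11      ]]
[[337.34655837 241.5429929 ]]
mouth 0.81 [316. 246.] [ 0.5642 -0.0587  0.11  ]
mouth 0.73 [229. 329.] [ 0.5189 -0.4032  0.11  ]
```

View pics/f.png

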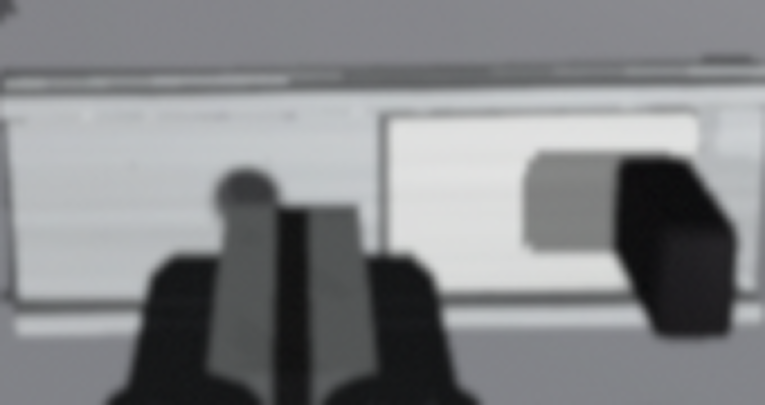

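The mouth shows at wrist px (312,275), i.e. about (0.560, -0.0465), with the shutter fully clear of it. Next is a close look at the gauge.

Call:
carry_out([
  {"travel":[0.005,-0.0435,0.005],"jaw":-1,"rotation":[0,0,1.5]},
  {"travel":[0.005,-0.0435,0.005],"jaw":-1,"rotation":[0,0,1.5]},
  {"travel":[0.005,-0.0435,0.005],"jaw":-1,"rotation":[0,0,1.5]},
  {"travel":[0.005,-0.0435,0.005],"jaw":-1,"rotation":[0,0,1.5]},
  {"travel":[0.005,-0.0435,0.005],"jaw":-1,"rotation":[0,0,1.5]},
  {"travel":[0.005,-0.0435,0.005],"jaw":-1,"rotation":[0,0,1.5]},
  {"travel":[0.005,-0.0435,0],"jaw":-1,"rotation":[0,0,1.5]},
  {"travel":[0.005,-0.0435,0],"jaw":-1,"rotation":[0,0,1.5]},
  {"travel":[0,0,0],"jaw":-1,"rotation":[0,0,0]},
  {"travel":[0,0,0],"jaw":-1,"rotation":[0,0,0]},
])

```text
clock: 9.35
tcp_pos: [0.5451, -0.3853, 0.2968]
eef_rot: [-0.104, 0.995, 0.0, -0.0]
force: [0.6, -0.2, -0.3]
grip_width: 0.003
finger_force: 0.0
```

Run:
```python
from h import *
p=cam("wrist"); s=bot.observe(); print(s["joint_pos"].round(3),s["tcp_pos"])
pin(p,"gauge_paddle",.15,3);pin(p,"gauge",.1,3);pin(p,"stand",0)
a,=proj(p,[[.508,-.387,.15]]);print(a)
x0,y0=(a-[80,65]).astype(int).clip(0)
im=p["pixels"][y0:y0+120,x0:x0+160];cv2.imwrite("pics/g.png",cv2.resize(im,None,fx=5,fy=5,interpolation=2));print(x0,y0)
```

```text
[-0.615  0.63   0.758  1.7    0.    -0.825] [ 0.54507529 -0.38490393  0.29726011]
gauge_paddle 0.63 [322. 182.] [ 0.5109 -0.3923  0.15  ]
gauge 0.78 [337.  14.] [ 0.3696 -0.4085  0.1   ]
gauge 0.65 [322. 283.] [ 0.6255 -0.3672  0.1   ]
stand 0.77 [369. 163.] [ 0.4934 -0.3342  0.    ]
[328.43545857 179.41651515]
248 114
```

View pics/g.png

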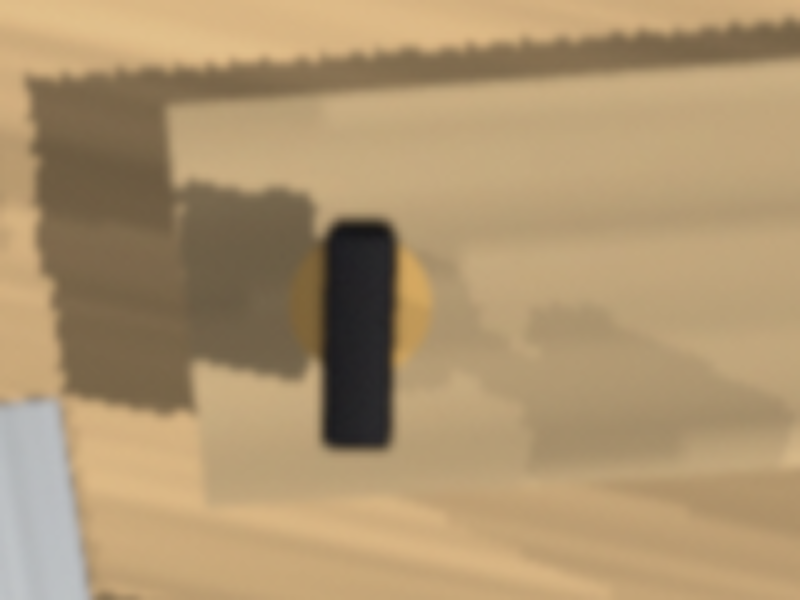

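The paddle's top face spans crop (323..393, 238..448), with its long side along the image vertical. The collar is centred under it at about (362,300).

Run:
```python
from h import *
p=cam("wrist")
f=lambda c:np.array(c)/5+[248,114]
P=onz(p,f([[330,240],[323,445],[394,240],[391,445],[358,342]]),.168);print(P.round(4))
for a,b in((0,1),(2,3)): d=P[b]-P[a];print(np.degrees(np.arctan2(d[1],d[0])),np.linalg.norm(d))
print("collar",onz(p,f([[362,300]]),.108))
# stand edges at z=.1
S=onz(p,f([[170,103],[800,62],[207,503]]),.1);d=S[1]-S[0];print(S.round(4),np.degrees(np.arctan2(d[1],d[0])))
# kinematic fit
from scipy.optimize import least_squares
D=np.array([[.2129,-.0344,.5,.2313],[.2497,.1309,.51827,.27838],[.22469,.06849,.50636,.26634],[*bot.observe()["joint_pos"][1:3],np.hypot(*bot.observe()["tcp_pos"][:2]),bot.observe()["tcp_pos"][2]]])
def g(v): a,b,r0,z0=v;return np.r_[a*np.sin(D[:,0])+b*np.cos(D[:,1]-D[:,0])+r0-D[:,2],a*np.cos(D[:,0])+b*np.sin(D[:,1]-D[:,0])+z0-D[:,3]]
r=least_squares(g,[.3,.3,0,0]);print(r.x,np.abs(r.fun).max())
```

```text
[[ 0.4953 -0.4015  0.168 ]
 [ 0.5279 -0.3959  0.168 ]
 [ 0.4932 -0.3915  0.168 ]
 [ 0.5255 -0.3849  0.168 ]
 [ 0.5102 -0.3938  0.168 ]]
9.699741194039321 0.0330658166426347
11.442414849265113 0.03303814421298166
collar [[ 0.50931954 -0.39353825  0.108     ]]
[[ 0.4808 -0.4378  0.1   ]
 [ 0.448  -0.3201  0.1   ]
 [ 0.5576 -0.4162  0.1   ]] 105.5993951482873
[ 0.43206594  0.36838325  0.0478106  -0.09856818] 0.003720010357111725
```

Call:
carry_out([
  {"travel":[-0.019,-0.004,-0.01],"jaw":0.2,"rotation":[1.6,-8.6,-0.4]},
  {"travel":[-0.019,-0.004,-0.01],"jaw":0.2,"rotation":[1.6,-8.6,-0.4]},
  {"travel":[-0.019,-0.004,-0.01],"jaw":0.2,"rotation":[1.6,-8.6,-0.4]},
  {"travel":[-0.019,-0.004,-0.01],"jaw":0.2,"rotation":[1.6,-8.6,-0.3]},
  {"travel":[0,0,-0.02],"jaw":0.2,"rotation":[0,0,0]},
  {"travel":[0,0,-0.02],"jaw":0.2,"rotation":[0,0,0]},
  {"travel":[0,0,0],"jaw":0.2,"rotation":[0,0,0]},
  {"travel":[0,0,0],"jaw":0.2,"rotation":[0,0,0]},
])

```text
clock: 10.6
tcp_pos: [0.4825, -0.4012, 0.225]
eef_rot: [-0.09, 0.962, 0.023, 0.256]
force: [-0.2, -0.7, 0.6]
grip_width: 0.6
finger_force: 0.0
```

```bash
cat >> h.py <<'E'
def st():
    s=bot.observe(); m=R.from_quat(s["eef_rot"]).as_matrix()
    print("clk",s["clock"],"J",s["joint_pos"].round(3),"tcp",s["tcp_pos"].round(4),"z",m[:,2].round(3),"y",m[:,1].round(3),"F",s["force"].round(1),"w",round(s["grip_width"],3),s["finger_force"])
    return s,m
E
python3 - <<'E'
from h import *
s,m=st()
print("to go",(np.array([.510,-.3935,.15])+.019*m[:,2]-s["tcp_pos"]).round(4))
t=cam("top");q=cam("scene")
pin(t,"gauge_paddle",.15,3)
E
```

```text
clk 10.6 J [-0.918  0.239 -0.134  0.943  0.458 -1.044] tcp [ 0.4825 -0.4012  0.225 ] z [ 0.489  0.09  -0.868] y [-0.184  0.983 -0.002] F [-0.2 -0.7  0.6] w 0.6 0.0
to go [ 0.0367  0.0094 -0.0915]
gauge_paddle 0.72 [484. 263.] [ 0.5075 -0.3933  0.15  ]
gauge_paddle 0.69 [471. 215.] [ 0.6223 -0.3644  0.15  ]
gauge_paddle 0.47 [487. 320.] [ 0.3739 -0.4003  0.15  ]
```

Call:
carry_out([
  {"travel":[-0.011,0.002,-0.006],"jaw":0.2,"rotation":[0,0,0]},
  {"travel":[0.0095,0.0015,-0.017],"jaw":0.2,"rotation":[0,0,0]},
  {"travel":[0.0095,0.0015,-0.017],"jaw":0.2,"rotation":[0,0,0]},
  {"travel":[0.0095,0.0015,-0.017],"jaw":0.2,"rotation":[0,0,0]},
  {"travel":[0.0095,0.0015,-0.017],"jaw":0.2,"rotation":[0,0,0]},
  {"travel":[0.0095,0.0015,-0.017],"jaw":0.2,"rotation":[0,0,0]},
  {"travel":[0,0,0],"jaw":0.2,"rotation":[0,0,0]},
  {"travel":[0,0,0],"jaw":0.2,"rotation":[0,0,0]},
])

```text
clock: 11.75
tcp_pos: [0.5183, -0.3919, 0.1336]
eef_rot: [-0.089, 0.962, 0.023, 0.256]
force: [-0.9, -0.2, 0.3]
grip_width: 0.6
finger_force: 0.0
```

Run:
```python
from h import *
s,m=st()
print("to go",(np.array([.510,-.3935,.15])+.019*m[:,2]-s["tcp_pos"]).round(4))
q=cam("scene");p=cam("wrist")
a=cv2.resize(q["pixels"][275:355,185:285],None,fx=4,fy=4,interpolation=2)
b=cv2.resize(p["pixels"],None,fx=.6,fy=.667,interpolation=3)
cv2.imwrite("pics/i.png",np.hstack([a,b]))
```

```text
clk 11.75 J [-0.857  0.321 -0.267  0.7    0.442 -0.978] tcp [ 0.5183 -0.3919  0.1336] z [ 0.488  0.09  -0.868] y [-0.184  0.983 -0.002] F [-0.9 -0.2  0.3] w 0.6 0.0
to go [ 0.001   0.0001 -0.    ]
```

View pics/i.png

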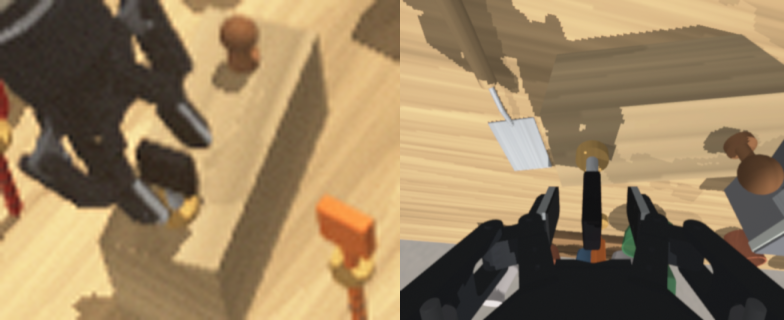

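The paddle sits centred between the open fingers in both views, so I close and lift.

Call:
carry_out([
  {"travel":[0,0,0],"jaw":-1,"rotation":[0,0,0]},
  {"travel":[0,0,0],"jaw":-1,"rotation":[0,0,0]},
  {"travel":[0,0,0],"jaw":-1,"rotation":[0,0,0]},
  {"travel":[0,0,0],"jaw":-1,"rotation":[0,0,0]},
  {"travel":[0,0,0],"jaw":-1,"rotation":[0,0,0]},
  {"travel":[0,0,0.005],"jaw":-1,"rotation":[0,0,0]},
  {"travel":[0,0,0.02],"jaw":-1,"rotation":[0,0,0]},
  {"travel":[0,0,0.025],"jaw":-1,"rotation":[0,0,0]},
  {"travel":[0,0,0.025],"jaw":-1,"rotation":[0,0,0]},
  {"travel":[0,0,0.025],"jaw":-1,"rotation":[0,0,0]},
  {"travel":[0,0,0.015],"jaw":-1,"rotation":[0,0,0]},
  {"travel":[0,0,0],"jaw":-1,"rotation":[0,0,0]},
])

```text
clock: 13.35
tcp_pos: [0.5189, -0.392, 0.2487]
eef_rot: [-0.09, 0.962, 0.023, 0.256]
force: [0.1, 0.8, -2.0]
grip_width: 0.132
finger_force: 60.1
```

Call:
carry_out([
  {"travel":[0,0,0.02],"jaw":-1,"rotation":[0,0,0]},
  {"travel":[0,0.02,0.02],"jaw":-1,"rotation":[0,0,0]},
  {"travel":[0.006,0.04,0],"jaw":-1,"rotation":[0,0,0]},
  {"travel":[0.006,0.04,0],"jaw":-1,"rotation":[0,0,0]},
  {"travel":[0.006,0.04,0],"jaw":-1,"rotation":[0,0,0]},
  {"travel":[0.006,0.04,0],"jaw":-1,"rotation":[0,0,0]},
  {"travel":[0.006,0.04,0],"jaw":-1,"rotation":[0,0,0]},
  {"travel":[0.007,0.04,0],"jaw":-1,"rotation":[0,0,0]},
  {"travel":[0.007,0.04,0],"jaw":-1,"rotation":[0,0,0]},
  {"travel":[0.006,0.035,0],"jaw":-1,"rotation":[0,0,0]},
  {"travel":[0,0.012,0],"jaw":-1,"rotation":[0,0,0]},
  {"travel":[0,0,0],"jaw":-1,"rotation":[0,0,0]},
  {"travel":[0,0,0],"jaw":-1,"rotation":[0,0,0]},
])

```text
clock: 14.98
tcp_pos: [0.5684, -0.0453, 0.2878]
eef_rot: [-0.089, 0.962, 0.023, 0.256]
force: [0.2, 0.3, -1.5]
grip_width: 0.13
finger_force: 60.1
```

Run:
```python
from h import *
s,m=st()
pc=s["tcp_pos"]-.019*m[:,2]; print("paddle",pc.round(4),"tip",pc.round(4)-[0,0,.14])
for n in("scene","top","wrist"):
    p=cam(n);print(n,"exp tip",proj(p,[pc-[0,0,.14]]).round(1),"exp mouth",proj(p,[[.56,-.0465,.11]]).round(1))
    for k in("gauge_tip","gauge_paddle","gauge","mouth"):
        for r in bot.pinpoint(p,k)[:2]: print(k,round(r["p"],2),np.round(r["location"],1))
    if n=="scene": a=cv2.resize(p["pixels"][180:280,270:370],None,fx=4,fy=4,interpolation=2);cv2.imwrite("pics/s1.png",p["pixels"])
    if n=="wrist": cv2.imwrite("pics/w2.png",p["pixels"]);x=p["pixels"]
cv2.imwrite("pics/j.png",np.hstack([a,cv2.resize(x[40:440,120:520],(400,400))]))
```

```text
clk 14.975 J [-0.176 -0.085 -0.36   0.805  0.175 -0.317] tcp [ 0.5684 -0.0453  0.2878] z [ 0.488  0.09  -0.868] y [-0.183  0.983 -0.001] F [ 0.2  0.3 -1.5] w 0.13 60.112738609313965
paddle [ 0.5591 -0.0471  0.3043] tip [ 0.5591 -0.0471  0.1643]
scene exp tip [[316.9 230. ]] exp mouth [[317.5 242.5]]
gauge_tip 0.73 [193.  328.2]
gauge_tip 0.71 [320.  245.4]
gauge_paddle 0.84 [271.4 332.7]
gauge_paddle 0.81 [181.4 302.8]
gauge 0.73 [183.8 309.4]
gauge 0.66 [272.2 341.5]
mouth 0.98 [320.1 244.1]
top exp tip [[338.8 238.3]] exp mouth [[337.6 240.7]]
gauge_tip 0.77 [454.9 224.5]
gauge_tip 0.59 [475.4 324.3]
gauge_paddle 0.66 [467.9 213.6]
gauge_paddle 0.47 [342.9 234.5]
gauge 0.49 [466.5 218.7]
gauge 0.47 [484.7 320.3]
mouth 0.94 [337.9 243.8]
wrist exp tip [[321.1 138.9]] exp mouth [[321.8 105.7]]
gauge_tip 0.74 [323.5 141.4]
gauge_tip 0.48 [14.9 65.7]
gauge_paddle 0.8 [324.1 317.9]
gauge 0.7 [323.3 230.6]
mouth 0.78 [319.8 109.1]
```

Call:
carry_out([
  {"travel":[0,0,-0.02],"jaw":-1,"rotation":[0,0,0]},
  {"travel":[0,0,-0.02],"jaw":-1,"rotation":[0,0,0]},
  {"travel":[0,0,0],"jaw":-1,"rotation":[0,0,0]},
  {"travel":[0,0,0],"jaw":-1,"rotation":[0,0,0]},
])

```text
clock: 16.23
tcp_pos: [0.569, -0.0448, 0.2489]
eef_rot: [-0.089, 0.962, 0.023, 0.256]
force: [0.4, 0.0, -1.3]
grip_width: 0.135
finger_force: 60.0
```

Run:
```python
from h import *
s,m=st()
pc=s["tcp_pos"]-.019*m[:,2];tip=pc-[0,0,.14]; print("tip",tip.round(4))
tiles=[]
for n in("scene","wrist"):
    p=cam(n);e=proj(p,[tip,[.56,-.0465,.11]]);print(n,"exp tip,mouth",e.round(1))
    J=[(proj(p,[[.56+dx,-.0465+dy,.11]])[0]-e[1])/.001 for dx,dy in((.001,0),(0,.001))];print("px/m",np.round(J,0).tolist())
    for k in("gauge_tip","mouth"):
        for r in bot.pinpoint(p,k)[:2]: print(k,round(r["p"],2),np.round(r["location"],1))
    x,y=e[1].astype(int);w=25 if n=="scene" else 40
    print(n,"crop origin",x-w,y-w,"scale",400/(2*w))
    tiles.append(cv2.resize(p["pixels"][y-w:y+w,x-w:x+w],(400,400),interpolation=2))
cv2.imwrite("pics/k.png",np.hstack(tiles))
```

```text
clk 16.225 J [-0.175 -0.072 -0.447  0.703  0.174 -0.316] tcp [ 0.569  -0.0448  0.2489] z [ 0.489  0.09  -0.868] y [-0.184  0.983 -0.002] F [ 0.4  0.  -1.3] w 0.135 60.041420459747314
tip [ 0.5597 -0.0465  0.1254]
scene exp tip,mouth [[317.4 238.9]
 [317.5 242.5]]
px/m [[299.0, 142.0], [186.0, -231.0]]
gauge_tip 0.84 [274.2 358.7]
gauge_tip 0.51 [188.9 327.9]
mouth 0.6 [317.1 242.3]
scene crop origin 292 217 scale 8.0
wrist exp tip,mouth [[321.9 139. ]
 [321.8 128.5]]
px/m [[-250.0, 1233.0], [1335.0, 233.0]]
gauge_tip 0.61 [321.1 140.4]
mouth 0.73 [319.2 132.1]
wrist crop origin 281 88 scale 5.0
```

View pics/k.png

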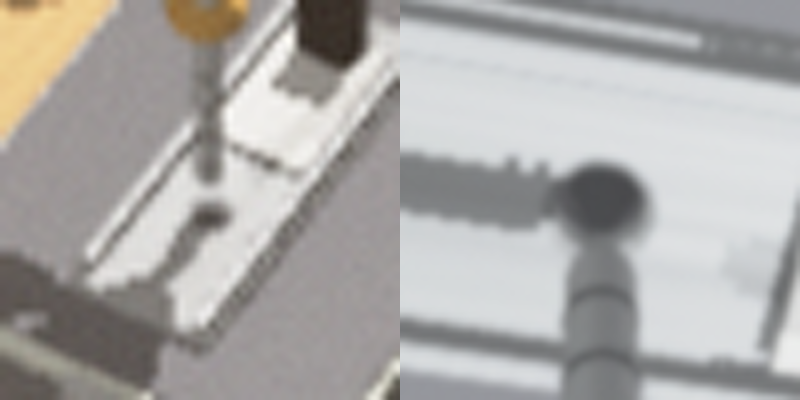

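The wrist view puts the hole at (322,128.6), as predicted, with the rod's tip aligned above it. The scene view agrees to within about 2 mm. I insert.

Call:
carry_out([
  {"travel":[0.001,0,-0.01],"jaw":-1,"rotation":[0,0,0]},
  {"travel":[0,0,-0.01],"jaw":-1,"rotation":[0,0,0]},
  {"travel":[0,0,-0.01],"jaw":-1,"rotation":[0,0,0]},
  {"travel":[0,0,0],"jaw":-1,"rotation":[0,0,0]},
])

```text
clock: 17.02
tcp_pos: [0.569, -0.0446, 0.2166]
eef_rot: [-0.089, 0.963, 0.023, 0.255]
force: [0.3, -0.3, -0.9]
grip_width: 0.129
finger_force: 60.1
```

Call:
carry_out([
  {"travel":[0,0,-0.013],"jaw":-1,"rotation":[0,0,0]},
  {"travel":[0,0,-0.013],"jaw":-1,"rotation":[0,0,0]},
  {"travel":[0,0,-0.013],"jaw":-1,"rotation":[0,0,0]},
  {"travel":[0,0,-0.013],"jaw":-1,"rotation":[0,0,0]},
  {"travel":[0,0,-0.012],"jaw":-1,"rotation":[0,0,0]},
  {"travel":[0,0,0],"jaw":-1,"rotation":[0,0,0]},
])

```text
clock: 17.77
tcp_pos: [0.569, -0.0446, 0.1527]
eef_rot: [-0.089, 0.963, 0.023, 0.255]
force: [0.6, -0.5, -0.6]
grip_width: 0.134
finger_force: 60.1
```

Call:
carry_out([
  {"travel":[0,0,-0.004],"jaw":-1,"rotation":[0,0,0]},
  {"travel":[0,0,-0.002],"jaw":-1,"rotation":[0,0,0]},
  {"travel":[0,0,0],"jaw":-1,"rotation":[0,0,0]},
])

```text
clock: 18.15
tcp_pos: [0.5697, -0.0447, 0.148]
eef_rot: [-0.089, 0.962, 0.023, 0.256]
force: [0.2, -0.2, -1.2]
grip_width: 0.134
finger_force: 60.1
```

Call:
carry_out([
  {"travel":[0,0,-0.002],"jaw":-1,"rotation":[0,0,0]},
  {"travel":[0,0,0],"jaw":-1,"rotation":[0,0,0]},
])

```text
clock: 18.4
tcp_pos: [0.5696, -0.0447, 0.1458]
eef_rot: [-0.089, 0.962, 0.023, 0.256]
force: [-0.3, -0.3, -0.8]
grip_width: 0.131
finger_force: 60.1
```

Call:
carry_out([
  {"travel":[0,0,-0.0015],"jaw":-1,"rotation":[0,0,0]},
  {"travel":[0,0,0],"jaw":-1,"rotation":[0,0,0]},
])

```text
clock: 18.65
tcp_pos: [0.5696, -0.0447, 0.1443]
eef_rot: [-0.089, 0.962, 0.023, 0.256]
force: [-0.6, 0.3, -1.6]
grip_width: 0.132
finger_force: 60.1
```

Call:
carry_out([
  {"travel":[0,0,-0.001],"jaw":-1,"rotation":[0,0,0]},
  {"travel":[0,0,0],"jaw":-1,"rotation":[0,0,0]},
])

```text
clock: 18.9
tcp_pos: [0.5696, -0.0447, 0.1433]
eef_rot: [-0.089, 0.962, 0.023, 0.256]
force: [0.6, 0.4, -1.4]
grip_width: 0.134
finger_force: 60.1
```

Call:
carry_out([
  {"travel":[0,0,-0.001],"jaw":-1,"rotation":[0,0,0]},
  {"travel":[0,0,0],"jaw":-1,"rotation":[0,0,0]},
])

```text
clock: 19.15
tcp_pos: [0.5702, -0.0447, 0.1432]
eef_rot: [-0.089, 0.962, 0.023, 0.256]
force: [-2.1, 0.5, 5.1]
grip_width: 0.133
finger_force: 61.1
```

The collar is seated (upward contact force, z at the expected height). I draw the rod straight out.

Call:
carry_out([
  {"travel":[0,0,0],"jaw":-1,"rotation":[0,0,0]},
  {"travel":[0,0,0],"jaw":-1,"rotation":[0,0,0]},
  {"travel":[0,0,0.01],"jaw":-1,"rotation":[0,0,0]},
  {"travel":[0,0,0.02],"jaw":-1,"rotation":[0,0,0]},
  {"travel":[0,0,0.02],"jaw":-1,"rotation":[0,0,0]},
  {"travel":[0,0,0.02],"jaw":-1,"rotation":[0,0,0]},
  {"travel":[0,0,0.02],"jaw":-1,"rotation":[0,0,0]},
  {"travel":[0,0,0.02],"jaw":-1,"rotation":[0,0,0]},
  {"travel":[0,0,0.025],"jaw":-1,"rotation":[0,0,0]},
  {"travel":[0,0,0.025],"jaw":-1,"rotation":[0,0,0]},
  {"travel":[0,0,0.02],"jaw":-1,"rotation":[0,0,0]},
  {"travel":[0,0,0],"jaw":-1,"rotation":[0,0,0]},
])

```text
clock: 20.65
tcp_pos: [0.5703, -0.0448, 0.3244]
eef_rot: [-0.09, 0.962, 0.023, 0.257]
force: [0.2, 0.1, -1.0]
grip_width: 0.134
finger_force: 60.2
```

Call:
carry_out([
  {"travel":[-0.009,0.03,0],"jaw":-1,"rotation":[0,0,9.6]},
  {"travel":[-0.009,0.03,0],"jaw":-1,"rotation":[0,0,9.6]},
  {"travel":[-0.009,0.03,0],"jaw":-1,"rotation":[0,0,9.6]},
  {"travel":[-0.009,0.03,0],"jaw":-1,"rotation":[0,0,9.6]},
  {"travel":[-0.009,0.03,0],"jaw":-1,"rotation":[0,0,9.6]},
  {"travel":[-0.009,0.03,0],"jaw":-1,"rotation":[0,0,9.6]},
  {"travel":[-0.009,0.03,0],"jaw":-1,"rotation":[0,0,9.6]},
  {"travel":[-0.009,0.03,0],"jaw":-1,"rotation":[0,0,9.6]},
  {"travel":[-0.009,0.03,0],"jaw":-1,"rotation":[0,0,9.6]},
  {"travel":[-0.009,0.03,0],"jaw":-1,"rotation":[0,0,9.6]},
  {"travel":[-0.009,0.03,0],"jaw":-1,"rotation":[0,0,9.6]},
  {"travel":[-0.009,0.03,0],"jaw":-1,"rotation":[0,0,9.6]},
  {"travel":[-0.009,0.02,0],"jaw":-1,"rotation":[0,0,9.6]},
  {"travel":[-0.009,0.02,0],"jaw":-1,"rotation":[0,0,9.6]},
  {"travel":[0,0,0],"jaw":-1,"rotation":[0,0,0]},
  {"travel":[0,0,0],"jaw":-1,"rotation":[0,0,0]},
])

```text
clock: 22.65
tcp_pos: [0.4438, 0.3551, 0.3217]
eef_rot: [0.922, -0.291, -0.245, -0.078]
force: [-0.2, -1.1, -1.1]
grip_width: 0.135
finger_force: 60.1
```

```bash
python3 -c "
from h import *
st()
q=cam('scene');pin(q,'tray',0);pin(cam('top'),'tray',0)"
```

```text
clk 22.65 J [ 0.434  0.615  0.674  1.909  0.444 -2.159] tcp [0.4438 0.3551 0.3217] z [-0.406  0.286 -0.868] y [-0.575 -0.818 -0.001] F [-0.2 -1.1 -1.1] w 0.135 60.12883186340332
tray 0.6 [355. 110.] [0.2821 0.6677 0.    ]
tray 0.58 [365. 197.] [0.5423 0.2781 0.    ]
tray 0.57 [208. 250.] [0.5441 0.287  0.    ]
```

Call:
carry_out([
  {"travel":[0,0,0],"jaw":-1,"rotation":[-5.2,-7.35,0]},
  {"travel":[0,0,0],"jaw":-1,"rotation":[-5.2,-7.35,0]},
  {"travel":[0,0,0],"jaw":-1,"rotation":[-5.2,-7.35,0]},
  {"travel":[0,0,0],"jaw":-1,"rotation":[-5.2,-7.35,0]},
  {"travel":[0,0,0],"jaw":-1,"rotation":[-5.2,-7.35,0]},
  {"travel":[0,0,0],"jaw":-1,"rotation":[-5.2,-7.35,0]},
  {"travel":[0,0,0],"jaw":-1,"rotation":[-5.2,-7.35,0]},
  {"travel":[0,0,0],"jaw":-1,"rotation":[-5.2,-7.35,0]},
  {"travel":[0,0,0],"jaw":-1,"rotation":[-5.2,-7.35,0]},
  {"travel":[0,0,0],"jaw":-1,"rotation":[-5.2,-7.35,0]},
  {"travel":[0,0,0],"jaw":-1,"rotation":[0,0,0]},
  {"travel":[0,0,0],"jaw":-1,"rotation":[0,0,0]},
])

```text
clock: 24.35
tcp_pos: [0.4439, 0.355, 0.3229]
eef_rot: [0.825, -0.261, 0.477, 0.153]
force: [0.7, -0.1, -0.5]
grip_width: 0.131
finger_force: 60.2
```

```bash
cat >> h.py <<'E'
def tipnow():
    s,m=st(); L=np.radians(29.8)  # rod tip dir = t rotated up: in tool frame, dir = cosL z + sinL*(x comp)
    # pick: -Z = cosL t - sinL*u ; tool x at pick = -(cosL Xp) - sinL Z
    R0=R.from_quat([-.089,.962,.023,.256]).as_matrix(); d=m@R0.T@np.array([0,0,-1.])
    pc=s["tcp_pos"]-.019*m[:,2]; tip=pc+.14*d
    print("tipdir",d.round(3),"tip",tip.round(4)); return pc,d,tip
E
python3 - <<'E'
from h import *
pc,d,tip=tipnow()
for n in("scene","top"):
    p=cam(n);print(n,"exp tip,paddle",proj(p,[tip,pc]).round(1).tolist())
    for k in("gauge_tip","gauge_paddle"):
        for r in bot.pinpoint(p,k)[:3]: print(k,round(r["p"],2),np.round(r["location"],1))
E
```

```text
clk 24.35 J [ 1.165  0.456  0.117  1.581 -1.012 -1.169] tcp [0.4439 0.355  0.3229] z [ 0.707 -0.502 -0.498] y [-0.577 -0.817  0.003] F [ 0.7 -0.1 -0.5] w 0.131 60.15942692756653
tipdir [ 0.816 -0.578 -0.002] tip [0.5447 0.2836 0.3322]
scene exp tip,paddle [[373.0, 115.7], [352.4, 89.0]]
gauge_tip 0.72 [188.8 326.9]
gauge_tip 0.56 [273.5 357. ]
gauge_tip 0.48 [372.8 115.7]
gauge_paddle 0.87 [272.9 331.1]
gauge_paddle 0.64 [178.4 301.6]
gauge_paddle 0.5 [354.2  88. ]
top exp tip,paddle [[181.8, 232.3], [140.7, 286.8]]
gauge_tip 0.74 [181.6 232.3]
gauge_tip 0.66 [456.5 224.6]
gauge_paddle 0.9 [140.2 291.1]
gauge_paddle 0.64 [469.8 216.1]
gauge_paddle 0.47 [489.6 321.2]
```

Call:
carry_out([
  {"travel":[0,0.003,-0.025],"jaw":-1,"rotation":[0,0,0]},
  {"travel":[0,0,-0.03],"jaw":-1,"rotation":[0,0,0]},
  {"travel":[0,0,-0.03],"jaw":-1,"rotation":[0,0,0]},
  {"travel":[0,0,-0.03],"jaw":-1,"rotation":[0,0,0]},
  {"travel":[0,0,-0.03],"jaw":-1,"rotation":[0,0,0]},
  {"travel":[0,0,-0.03],"jaw":-1,"rotation":[0,0,0]},
  {"travel":[0,0,-0.025],"jaw":-1,"rotation":[0,0,0]},
  {"travel":[0,0,-0.018],"jaw":-1,"rotation":[0,0,0]},
  {"travel":[0,0,-0.01],"jaw":-1,"rotation":[0,0,0]},
  {"travel":[0,0,0],"jaw":-1,"rotation":[0,0,0]},
  {"travel":[0,0,0],"jaw":-1,"rotation":[0,0,0]},
  {"travel":[0,0,0],"jaw":-1,"rotation":[0,0,0]},
  {"travel":[0,0,0],"jaw":-1,"rotation":[0,0,0]},
])

```text
clock: 26.28
tcp_pos: [0.4437, 0.3584, 0.0948]
eef_rot: [0.825, -0.26, 0.478, 0.154]
force: [-0.8, -0.8, -1.0]
grip_width: 0.133
finger_force: 60.2
```

Run:
```python
from h import *
pc,d,tip=tipnow()
for n in("scene","top"):
    p=cam(n);print(n,"exp tip,paddle,grip",proj(p,[tip,pc,[.559,.04,.1545]]).round(1).tolist())
    for k in("gauge_tip","gauge_paddle","shutter_grip"):
        for r in bot.pinpoint(p,k)[:3]: print(k,round(r["p"],2),np.round(r["location"],1))
    for k in("stirrer","mug","jar","pot","bowl_a","glaze_bottle"): pin(p,k,.1 if k=="stirrer" else 0)
```

```text
clk 26.275 J [ 1.168  0.657 -0.175  1.095 -1.013 -1.162] tcp [0.4437 0.3584 0.0948] z [ 0.708 -0.502 -0.496] y [-0.576 -0.817  0.004] F [-0.8 -0.8 -1. ] w 0.133 60.23985028266907
tipdir [ 0.816 -0.577  0.001] tip [0.5446 0.2871 0.1044]
scene exp tip,paddle,grip [[368.9, 172.7], [350.3, 146.0], [333.0, 212.6]]
gauge_tip 0.69 [276.1 357. ]
gauge_tip 0.63 [354.2 143.9]
gauge_tip 0.53 [189. 328.]
gauge_paddle 0.84 [271.4 333.2]
gauge_paddle 0.74 [350.8 147.7]
gauge_paddle 0.69 [180.5 301.1]
shutter_grip 0.6 [345.1 340.8]
stirrer 0.67 [246. 293.] [ 0.4847 -0.2871  0.1   ]
mug 0.75 [300. 200.] [0.3666 0.1522 0.    ]
jar 0.58 [243. 266.] [ 0.3707 -0.165   0.    ]
jar 0.21 [423. 229.] [0.7661 0.251  0.    ]
pot 0.57 [398. 286.] [0.7978 0.0141 0.    ]
bowl_a 0.9 [425. 229.] [0.7721 0.2523 0.    ]
bowl_a 0.86 [345. 344.] [ 0.7612 -0.2326  0.    ]
glaze_bottle 0.69 [417. 170.] [0.6332 0.4855 0.    ]
top exp tip,paddle,grip [[201.0, 244.9], [166.5, 290.8], [301.6, 238.2]]
gauge_tip 0.85 [199.5 248.1]
gauge_tip 0.74 [457.1 225.8]
gauge_tip 0.49 [473.7 320.4]
gauge_paddle 0.62 [488.2 323.7]
gauge_paddle 0.58 [471.7 216.7]
gauge_paddle 0.5 [165.9 292.4]
shutter_grip 0.91 [304.8 238.5]
shutter_grip 0.45 [222.6 166.3]
stirrer 0.62 [430. 275.] [ 0.4807 -0.2729  0.1   ]
mug 0.88 [258. 317.] [0.3705 0.1529 0.    ]
jar 0.56 [373. 321.] [ 0.3663 -0.1464  0.    ]
pot 0.65 [312. 163.] [0.7815 0.0199 0.    ]
pot 0.4 [446. 274.] [ 0.492  -0.3374  0.    ]
bowl_a 0.79 [224. 166.] [0.7706 0.2553 0.    ]
bowl_a 0.36 [508. 267.] [ 0.5116 -0.5049  0.    ]
glaze_bottle 0.77 [135. 220.] [0.6208 0.4897 0.    ]
```

The rod is level with its tip about 0.10 m above the tray's middle, the arm is still, and the bystanders are where they were. I hand the job in.

```bash
python3 -c "
from cell import bot
print(bot.sign_off())"
```

```text
the job is handed in; nothing more can be done
None
```

The job is handed in at about 26 s: the shutter is open to its stop, the gauge rod went into the tube until its collar seated, and it is now held level and still with its tip about 10 cm above the middle of the tray. The stirring rod stayed in its stand and no bystander appears to have moved.

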